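# Centre the mate cup on the scale pan and tare

### The job

The mate cup has been set down off to one side of the small round pan of the kitchen scale, and it rocks easily on its little foot. Without gripping or lifting it, nudge it low on its belly with light fingertip taps until it stands upright and still in the centre of the pan, with an even ring of pan showing all round, and take the fingers away; then press the scale's round tare key fully down with a fingertip and let it come up again. Do not rap the cup hard, tip it over, knock it off the pan or tare while it is off-centre, and leave the flask, the canister and the bombilla where they are.

Things in the scene. Friction and masses are not known exactly. Their poses are not given: they have to be found in the camera images.
- cup: Open olive-green silicone mate cup, loose, 66 mm tall, about 0.14 kg. Origin at the centre of its underside, z up. Outer diameter 70 mm at the belly (22 to 28 mm up), 56 at the neck (57 up), 60 at the lip. Flat foot 20 mm across with a bevel out to 44 mm (1.4 mm up): it rocks up to 0.12 rad when nudged, then settles. Pushed at the belly it slides (friction 0.6), pushed higher it tips.
- pan: Flat round stainless weighing pan of the scale, 92 mm diameter, 4 mm thick, fixed, does not sink. Origin at the centre of its top face, 33 mm above the counter; z up. It sits on a short black post above the scale's body. The cup starts 16 to 22 mm off its centre, in any direction.
- scale: Dark grey kitchen scale, fixed. Origin on the pan's axis at counter level; x and y along the housing's edges. The housing reaches from x = -115 to +61 mm and y = -68 to +68 mm, its top 21 mm above the counter. The display and the tare key are on the strip at its -x side, which looks roughly towards the robot.
- tare_key_top (a point): Centre of the top of the scale's only key, a light grey round tare key 21 mm in diameter, 92 mm from the pan's axis along the scale's -x and 42 mm along its -y, beside the display. The key's top is 26 mm above the counter, 5 mm above the housing; the point moves down with it.
- tare_key (a joint): Travel of the tare key in m: 0 up, 0.004 fully down. Sprung: about 0.6 N to start, 3 N fully down, comes up by itself.
- flask: Stainless insulated flask with a black flip-top spout lid, 72 mm diameter, 208 mm tall, loose, standing upright on the counter to one side of the scale. Origin at the centre of its underside. Leave alone.
- canister: Grey plastic canister with its clip-on lid shut, 105 mm diameter at the lid (117 mm over its two clips), 121 mm tall, loose, standing upright on the counter on the other side of the scale. Origin at the centre of its underside. Leave alone.
- bombilla: Curved aluminium bombilla (drinking straw with a flat 20 mm wide strainer end), about 175 mm long and 8 mm thick, lying loose on the counter beyond the scale. It lies along its own y axis, strainer at -y; origin under its middle. Leave alone.
Mind the look-alikes: they are no part of the job. Of the things that look like the scale, the middle-sized one is meant.

How it is judged (in metres and radians):
On the way, in this order (a step that is already met when the one before it is completed fails the run):
1. the cup stands centred on the pan, upright, at rest, and the fingers are off it (horizontal distance between cup and pan below 0.006 m and angle between cup's own z axis and vertical below 0.06 rad and linear speed of cup below 0.01 m/s and contact force between each of the fingers, the arm and cup below 0.05 N), for 0.3 s.
2. the tare key is pressed fully down (value of joint tare_key above 0.0032 m), for 0.05 s.
At the end, for the whole second after the job is handed in: the cup stands upright and still on the pan with its centre within 6 mm of the pan's centre, the tare key has been pressed and is up again, and the flask, canister and bombilla are within 15 mm of where they were (horizontal distance between cup and pan below 0.006 m and z of cup in the frame of pan between -0.002 and 0.002 m and angle between cup's own z axis and vertical below 0.06 rad and linear speed of cup below 0.01 m/s and value of joint tare_key below 0.0008 m and distance of each of flask, canister, bombilla from where it was at the start of the episode below 0.015 m and angle between each of flask, canister's own z axis and vertical below 0.1 rad); the robot touches nothing.
It fails at once if the cup is tipped over (tilted more than 0.4 rad) (angle between cup's own z axis and vertical above 0.4 rad).
It fails at once if the cup is knocked off the pan or lifted more than 12 mm off it (z of cup in the frame of pan below -0.005 m or z of cup in the frame of pan above 0.012 m).
It fails at once if the cup is pinched or rapped hard (more than 12 N) (contact force between any of the fingers, the arm and cup above 12 N).
It fails at once if the tare key is pressed while the cup is off-centre (value of joint tare_key above 0.0032 m and horizontal distance between cup and pan above 0.008 m).
It fails at once if the flask, canister or bombilla is knocked or moved (distance of any of flask, canister, bombilla from where it was at the start of the episode above 0.02 m or angle between any of flask, canister's own z axis and vertical above 0.2 rad).
It also fails if it takes over 58 s, if anything falls off the work surface, if the arm or the gripper's body presses on something with over 40 N, if the wrist force passes 120 N, or if a joint passes its speed limit or range.

### The arm

A 6-joint arm with a two-finger parallel gripper is mounted at the origin on the work surface. World frame = base frame: x ahead of the robot, y to its left, z up, the work surface at z = 0. Lengths are in m, angles in degrees, forces in N, time in s.
With the tool pointing down it reaches from about 0.35 to 0.875 m from the base axis. Payload 4.2 kg.
Tool frame: the origin (TCP) lies midway between the tips of the shut fingers; the grasp point (between the pads) lies 19 mm behind it; z points along the fingers, y is the line along which they close (so a half turn about z gives the same grasp; the last joint's range is limited). The gripper opens to 87 mm and grips with 3 to 60 N. Pads are 19 mm wide; open, the fingers measure 117 mm over their backs; the gripper's body (75 mm by 190 mm) begins 51 mm behind the grasp point.
Start: joints at [-62.074, 22.042, 0.453, 0, -68.411, -14.817], TCP at [0.142, -0.609, 0.193] pointing down, gripper open.
Joint ranges: [-179.83, 179.83], [-69.29, 118.12], [-61.27, 80.66], [-181.25, 117.63], [-171.15, -9.14], [-177.46, 177.46]. Speed limits (degrees/s): [159.86, 159.86, 180, 180, 180, 180].

### API

Orientations are given as [roll, pitch, yaw] about the fixed x, y, z axes, in that order (R = Rz(yaw) Ry(pitch) Rx(roll)).
In Python, from workcell import env gives the robot as it stands. The module is installed in compiled form; this text tells all that it offers. Calls block until the motion is done:
- env.goto(position, orientation): joint-space move of the TCP to a pose.
- env.move_straight(position, rotation=None, rate=0.15, force_limit=None): straight line of the TCP; rotation=None keeps the orientation; rate is the mean speed in m/s. With force_limit (N) it stops when the force on the tool has changed by that much, and returns True; else False.
- env.set_joints(angles): joint-space move.
- env.gripper_to(opening, grasp_force=None): opening from 0.0 (shut) to 1.0 (fully open); grasp_force is the grip in N (None keeps the last); returns when the fingers have stopped.
- env.dwell(seconds).
- env.inverse_kinematics(position, orientation): joint angles nearest the present ones, or None.
- env.read_state(): the state.
- env.grab_frame(name): name is "scene" or "top" or "wrist"; returns a dict with "image" (420x560x3 uint8, blue, green, red), "fx", "fy", "cx", "cy" (pixels), "D" ([k1, k2, p1, p2, k3] as OpenCV has them; the pictures are not rectified), "position" and "orientation" of the camera in the world. Camera axes: x right, y up, looking along -z (the intrinsics and any distortion apply to the point x, -y, -z); pixel columns grow to the right and rows downward; lengths in m; the calibration is good to about 2 mm. A picture is of the moment at which its call begins. There is no depth.
A pose or a line that the arm cannot do raises env.Unreachable and nothing moves.
- env.close_job(): hands the job in; it is judged then, once.
Trained networks look in a picture, given as the dict that the camera call returned (one of the last four; its "shot" number tells which), for a name from the list of things; names that differ only in an ending like _2 or _b are one class to them, and where a whole thing is asked for, a point or a joint stands for the part that bears it (a point fixed in the world has none). Each returns a list of dicts, best first, with "score" (0 to 1); they miss things now and then, are a little off and sometimes report something else, mostly with a low value. They report only what shows in the picture. A call takes as long as a camera call. They do not tell look-alikes from the thing itself.
- env.search_frame(picture, thing): "xyz" ([x, y, z] in m, in world coordinates, good to about 4 mm: the middle of the surface that is visible of it).
- env.trace(picture, thing): "mask" (420x560 bool, what is visible of it).
The state is a dict: "clock": time; "joint_positions": joint angles; "qvel": joint speeds; "joint_torque": joint torques, N m; "position": TCP position; "tool_rot": TCP orientation; "force": force on the tool from outside, world axes, zero at the start; "wrist_torque": the same for the moment, N m; "opening": opening from 0.0 (shut) to 1.0 (fully open); "finger_force": force on a finger pad.
Only numpy, scipy, OpenCV 4.12 (cv2) and the standard library are available. Lean on these libraries where they do the work, as an engineer would, in place of code of your own. Each camera call takes 0.05 s, during which the arm holds its last target. There are 200 camera calls.

## Working session

There is one attempt and no reset: what is moved stays moved. The work goes in short steps, each a Python script; the robot and the scene stay as the last script left them, time stands still between calls to the robot, and variables do not carry over. Pictures are saved under pics/ and viewed, at most 10 in all, crops included, and the job is handed in when it is done.

```bash
mkdir -p pics; cat > h.py <<'E'
import numpy as np, cv2
from scipy.spatial.transform import Rotation as R
from workcell import env
def RT(f):
    o=np.array(f["orientation"],float)
    M=o if o.shape==(3,3) else R.from_euler('xyz',o,degrees=True).as_matrix()
    return M,np.array(f["position"],float)
def KD(f): return np.array([[f["fx"],0,f["cx"]],[0,f["fy"],f["cy"]],[0,0,1.]]),np.array(f["D"],float)
F=np.diag([1,-1,-1.])
def proj(f,P):
    M,p=RT(f);K,D=KD(f)
    c=(np.atleast_2d(P)-p)@M@F
    return cv2.projectPoints(c.reshape(-1,1,3),np.zeros(3),np.zeros(3),K,D)[0].reshape(-1,2)
def ray(f,uv,z):
    M,p=RT(f);K,D=KD(f)
    n=cv2.undistortPoints(np.array(uv,float).reshape(-1,1,2),K,D).reshape(-1,2)
    d=np.c_[n,np.ones(len(n))]@F@M.T
    return p+d*((z-p[2])/d[:,2])[:,None]
E
python3 - <<'E'
from h import *
fs={n:env.grab_frame(n) for n in("scene","top")}
for n,f in fs.items():
    cv2.imwrite(f"pics/{n}0.png",f["image"]); print(n,f["position"],f["orientation"],f["fx"],f["D"])
    for t in("cup","pan","scale","tare_key_top","flask","canister","bombilla"):
        for r in env.search_frame(f,t): print(t,round(r["score"],2),np.round(r["xyz"],3),np.round(proj(f,r["xyz"])[0]))
s=env.read_state();print(s["clock"],s["position"],s["tool_rot"],s["force"],s["opening"])
E
```

```text
scene [ 1.29750137 -0.18647321  1.0108139 ] [38.16973192  0.39390725 74.07230743] 494.4331934227943 [-0.05159614  0.          0.          0.          0.        ]
cup 0.97 [ 0.584 -0.114  0.075] [235. 224.]
pan 0.92 [ 0.607 -0.096  0.035] [246. 239.]
scale 0.95 [ 0.589 -0.072  0.02 ] [254. 235.]
scale 0.95 [ 0.316 -0.26   0.027] [164. 171.]
scale 0.81 [ 0.802 -0.202  0.016] [220. 326.]
tare_key_top 0.51 [ 0.2   -0.275  0.034] [153. 142.]
flask 0.62 [ 0.674 -0.371  0.142] [121. 265.]
flask 0.54 [ 0.589 -0.072  0.02 ] [254. 235.]
canister 0.86 [0.63  0.35  0.117] [426. 185.]
bombilla 0.59 [0.748 0.068 0.007] [328. 278.]
top [ 0.36834945 -0.00913472  0.93445109] [ 1.23595251e+01  8.18001600e-02 -9.08626042e+01] 429.32603568249124 [-0.13302025  0.          0.          0.          0.        ]
cup 0.59 [ 0.576 -0.118  0.064] [335. 201.]
pan 0.87 [ 0.596 -0.081  0.036] [316. 196.]
scale 0.96 [ 0.537 -0.078  0.021] [315. 224.]
scale 0.91 [ 0.784 -0.198  0.019] [363. 118.]
scale 0.64 [ 0.289 -0.251  0.021] [401. 339.]
tare_key_top 0.69 [ 0.198 -0.28   0.033] [418. 384.]
tare_key_top 0.52 [ 0.488 -0.1    0.024] [326. 246.]
flask 0.76 [ 0.632 -0.359  0.16 ] [462. 160.]
canister 0.84 [0.602 0.358 0.121] [100. 186.]
bombilla 0.67 [0.748 0.062 0.006] [251. 136.]
0.8 [ 0.14177575 -0.60869235  0.19324846] [-1.79999827e+02  1.04042730e-03 -1.66891398e+02] [ 0.37039834 -0.00671389 -0.58523106] 1.0001542279234892
```

View pics/top0.png

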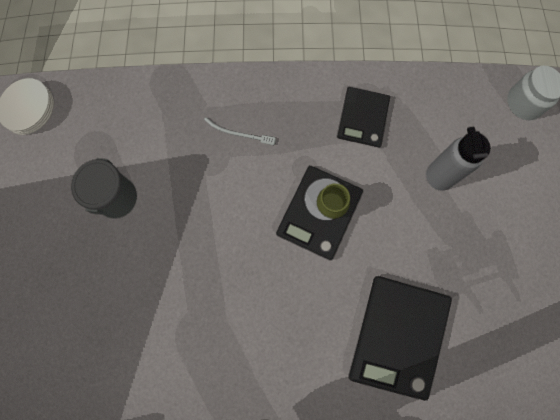

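View pics/scene0.png

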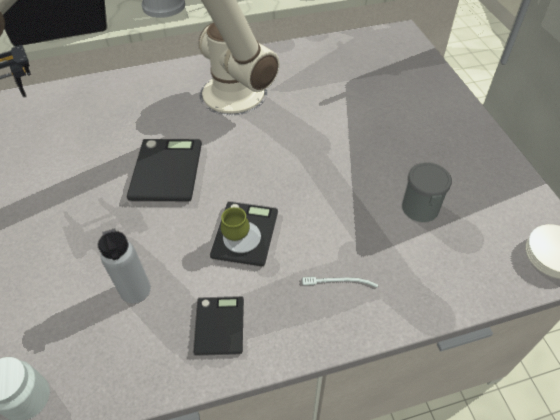

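Scale look-alikes in the top image: the large one at (401,338), the middle one at (320,212) with the pan and cup on it, and the small one at (365,117). I choose the middle one, whose tare key is at (326,246). Next I raise the arm and take a closer look with the wrist camera.

```bash
cat >> h.py <<'E'
from scipy.optimize import minimize
CUP=[(10,0),(22,1.4),(35,22),(35,28),(28,57),(30,66)]
a=np.linspace(0,2*np.pi,60,endpoint=False); C=np.c_[np.cos(a),np.sin(a)]
def circ(x,y,r,z): return np.c_[C*r+[x,y],np.full(60,z)]
def hullmask(f,P):
    m=np.zeros((420*4,560*4),np.uint8)
    h=cv2.convexHull((proj(f,P)*4+1.5).astype(np.float32)).round().astype(np.int32)
    cv2.fillPoly(m,[h],1); return cv2.resize(m*255,(560,420),interpolation=cv2.INTER_AREA)/255.
def cupmask(f,x,y): return hullmask(f,np.vstack([circ(x,y,r/1e3,.033+z/1e3) for r,z in CUP]))
def iou(a,b): return np.minimum(a,b).sum()/np.maximum(a,b).sum()
def fit(fun,x0,st=.006):
    x0=np.array(x0,float); s=np.vstack([x0]+[x0+d for d in np.diag(np.full(len(x0),st))])
    r=minimize(lambda p:-fun(p),x0,method="Nelder-Mead",options=dict(initial_simplex=s,xatol=1e-4,fatol=1e-5)); return r.x,-r.fun
def panmask(f,x,y): return hullmask(f,np.vstack([circ(x,y,.046,.033),circ(x,y,.046,.029)]))
def best(f,t,x,y):
    L=env.trace(f,t)
    out=None
    for r in L:
        m=r["mask"]; v,u=np.nonzero(m); d=np.hypot(*(ray(f,[[u.mean(),v.mean()]],.04)[0,:2]-[x,y]))
        if d<.06 and out is None: out=m.astype(float)
    return out
def measure(f,x=.585,y=-.095):
    mc,mp=best(f,"cup",x,y),best(f,"pan",x,y)
    c,ic=fit(lambda p:iou(cupmask(f,*p),mc),(x,y))
    cm=cupmask(f,*c)
    p,ip=fit(lambda p:iou(panmask(f,*p)*(1-cm),mp*(1-cm)),(x,y))
    return c,p,ic,ip
E
python3 - <<'E'
from h import *
env.move_straight([0.142,-0.609,0.40])
env.goto([0.47,-0.10,0.36],[180,0,180])
env.gripper_to(0.0)
for n in("wrist","top","scene"):
    f=env.grab_frame(n); cv2.imwrite(f"pics/{n}1.png",f["image"])
    if n=="wrist":print(f["position"],f["orientation"])
    try: 
        c,p,ic,ip=measure(f); print(n,"cup",c.round(4),"pan",p.round(4),round(ic,3),round(ip,3),"off",(c-p).round(4))
    except Exception as e: print(n,e)
    print([(round(r["score"],2),np.round(r["xyz"],3)) for r in env.search_frame(f,"tare_key_top")])
print(env.read_state()["clock"],env.read_state()["tool_rot"])
E
```

```text
[ 0.40107322 -0.10049433  0.55101448] [-1.46495075e+01  3.30751383e-02  9.00109568e+01]
wrist cup [ 0.571 -0.116] pan [ 0.5852 -0.1074] 0.463 0.401 off [-0.0142 -0.0086]
[(0.69, array([ 0.489, -0.1  ,  0.027])), (0.53, array([ 0.52 , -0.082,  0.019]))]
top cup [ 0.5532 -0.0904] pan [ 0.585 -0.095] 0.107 0.0 off [-0.0318  0.0046]
[(0.59, array([ 0.194, -0.283,  0.03 ]))]
scene cup [ 0.5789 -0.115 ] pan [ 0.5878 -0.1026] 0.953 0.91 off [-0.0089 -0.0124]
[(0.39, array([ 0.198, -0.277,  0.036]))]
6.625 [-1.79997944e+02 -1.38111361e-03  1.79998288e+02]
```

View pics/wrist1.png

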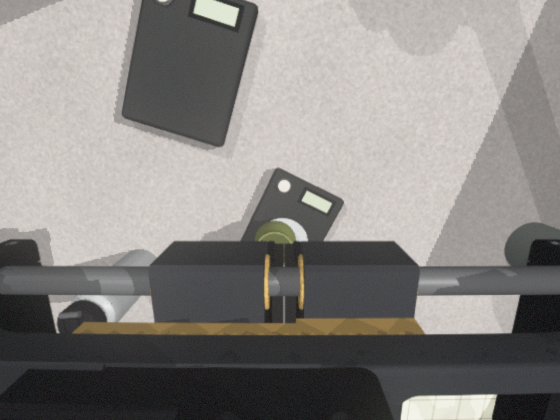

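The wrist view shows the middle scale at (290,210) with its key at (285,186), and the cup at (275,232) half hidden behind the gripper. I shift the tool outward so the camera gets a clear look at the cup and pan.

```bash
cat >> h.py <<'E'
HB=[(-.115,-.068),(.061,-.068),(.061,.068),(-.115,.068)]
def scalepts(x,y,w): 
    c,s=np.cos(w),np.sin(w); q=np.array(HB)@np.array([[c,s],[-s,c]])+[x,y]
    return np.vstack([np.c_[q,np.full(4,z)] for z in(.0,.021)])
def loc(x,y,w,p): 
    c,s=np.cos(w),np.sin(w); return np.array([x+c*p[0]-s*p[1],y+s*p[0]+c*p[1]])
E
python3 - <<'E'
from h import *
env.goto([0.69,-0.10,0.34],[180,0,180])
for n in("wrist","scene"):
    f=env.grab_frame(n); im=f["image"].copy(); cv2.imwrite(f"pics/{n}2.png",im)
    c,p,ic,ip=measure(f,.582,-.105); print(n,"cup",c.round(4),"pan",p.round(4),round(ic,3),round(ip,3),"off",(c-p).round(4))
    ms=best(f,"scale",.57,-.1)
    if ms is not None:
        full=np.clip(ms+cupmask(f,*c)+panmask(f,*p),0,1)
        def g(q):
            m=np.clip(hullmask(f,scalepts(q[0],q[1],q[2]*10))+cupmask(f,*c)+panmask(f,*p),0,1); return iou(m,full)
        q,iq=fit(g,[p[0],p[1],-.045]);w=q[2]*10; k=loc(q[0],q[1],w,(-.092,-.042));print("scale",q[:2].round(4),"yaw",np.degrees(w).round(1),round(iq,3),"key",k.round(4))
    print([(round(r["score"],2),np.round(r["xyz"],3)) for r in env.search_frame(f,"tare_key_top")])
    if n=="wrist":
        for P,col in((circ(*p,.046,.033),(0,0,255)),(circ(*c,.030,.099),(255,0,255)),(circ(*c,.035,.058),(255,255,0)),(circ(*k,.0105,.026),(0,255,0))):
            cv2.polylines(im,[proj(f,P).round().astype(np.int32)],True,col,1)
        u,v=proj(f,[[*p,.033]])[0].astype(int); cr=im[max(0,v-110):v+110,max(0,u-120):u+120]; cv2.imwrite("pics/crop2.png",cv2.resize(cr,None,fx=2.5,fy=2.5))
print(env.read_state()["clock"])
E
```

```text
wrist cup [ 0.5772 -0.1156] pan [ 0.5894 -0.1046] 0.954 0.955 off [-0.0122 -0.011 ]
scale [ 0.5909 -0.1043] yaw -26.0 0.973 key [ 0.4898 -0.1017]
[(0.75, array([ 0.49 , -0.099,  0.028])), (0.39, array([ 0.742, -0.22 ,  0.018]))]
scene cup [ 0.5795 -0.1151] pan [ 0.5903 -0.1025] 0.956 0.92 off [-0.0108 -0.0126]
scale [ 0.5881 -0.1023] yaw -25.3 0.925 key [ 0.4869 -0.1009]
[(0.47, array([ 0.199, -0.276,  0.034]))]
8.0083
```

View pics/crop2.png

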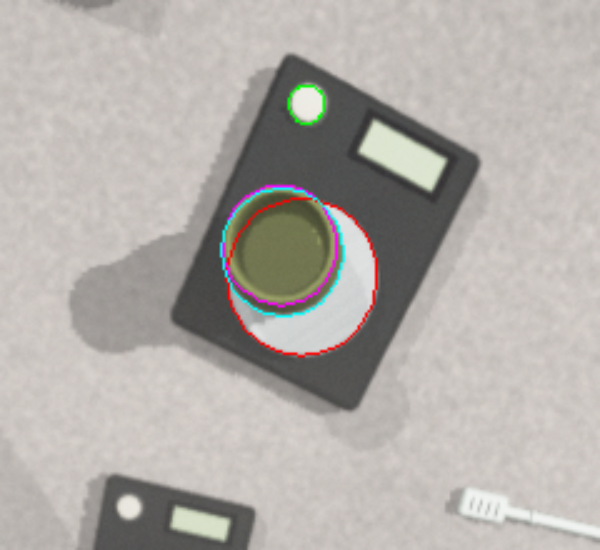

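The overlay matches well: the pan is at crop pixel (303,280), the cup is up and left of its centre at (285,250), and the key is at (307,104). These positions fit the given sizes. I push with the flat side of the closed fingers along the line from cup to pan centre, stopping a little short the first time.

```bash
cat >> h.py <<'E'
def push(cup,pan,extra,zt=.047,half=.0095,lim=6):
    """slide cup along cup->pan; finger face ends 35mm behind (pan + extra*d)"""
    cup,pan=np.array(cup),np.array(pan); d=(pan-cup)/np.hypot(*(pan-cup)); yaw=np.degrees(np.arctan2(d[1],d[0]))
    at=lambda q,z:[*q,z]
    s=cup-d*(.035+half+.014); e=pan+d*(extra-.035-half)
    j=None
    for y in (yaw,yaw+180):
        y=(y+180)%360-180; j=env.inverse_kinematics(at(s,.2),[180,0,y])
        if j is not None: break
    print("yaw",round(y,1),"start",s.round(3),"end",e.round(3))
    env.goto(at(s,.2),[180,0,y]); env.move_straight(at(s,zt),rate=.12)
    print("stop",env.move_straight(at(e,zt),rate=.025,force_limit=lim),np.round(env.read_state()["position"],4),np.round(env.read_state()["force"],2))
    b=e-d*.03; env.move_straight(at(b,zt),rate=.06); env.move_straight(at(b,.2),rate=.2)
def look(tag,n="wrist",x=.585,y=-.105):
    f=env.grab_frame(n); im=f["image"].copy(); c,p,ic,ip=measure(f,x,y)
    print(n,"cup",c.round(4),"pan",p.round(4),round(ic,3),round(ip,3),"off",(c-p).round(4),"clock",round(env.read_state()["clock"],1))
    for P,col in((circ(*p,.046,.033),(0,0,255)),(circ(*c,.030,.099),(255,0,255)),(circ(*c,.035,.058),(255,255,0))):
        cv2.polylines(im,[proj(f,P).round().astype(np.int32)],True,col,1)
    u,v=proj(f,[[*p,.033]])[0].astype(int); cr=im[max(0,v-110):v+110,max(0,u-120):u+120]; cv2.imwrite(f"pics/{tag}.png",cv2.resize(cr,None,fx=2.5,fy=2.5))
    return c,p
def view(): env.goto([0.69,-0.10,0.34],[180,0,180])
E
python3 - <<'E'
from h import *
push((.5778,-.1153),(.5893,-.1043),0.0)
look("p1s","scene")
view(); look("p1w"); look("p1s2","scene")
E
```

```text
yaw 43.7 start [ 0.536 -0.156] end [ 0.557 -0.135]
stop False [ 0.557  -0.1351  0.047 ] [-1.57 -0.68  2.95]
scene cup [ 0.5872 -0.1063] pan [ 0.5911 -0.1041] 0.957 0.935 off [-0.004  -0.0022] clock 15.8
wrist cup [ 0.5862 -0.107 ] pan [ 0.5902 -0.1042] 0.947 0.865 off [-0.004  -0.0028] clock 19.3
scene cup [ 0.5888 -0.1061] pan [ 0.5891 -0.1033] 0.954 0.936 off [-0.0003 -0.0028] clock 19.4
```

The cup slid as expected and stopped about 4 mm short of centre. One more light push in the same direction should finish it, allowing for the roughly 3 mm lost when it rocks back.

```bash
python3 - <<'E'
from h import *
push((.5868,-.1067),(.5896,-.1040),0.003)
view(); look("p2w"); look("p2s","scene")
E
```

```text
yaw 44.0 start [ 0.545 -0.147] end [ 0.56  -0.133]
stop False [ 0.5595 -0.133   0.0471] [-2.01 -2.49  2.4 ]
wrist cup [ 0.5876 -0.1051] pan [ 0.5906 -0.1048] 0.97 0.797 off [-0.003  -0.0002] clock 30.2
scene cup [ 0.5894 -0.1037] pan [ 0.5889 -0.1027] 0.935 0.909 off [ 0.0005 -0.0009] clock 30.4
```

View pics/p2w.png

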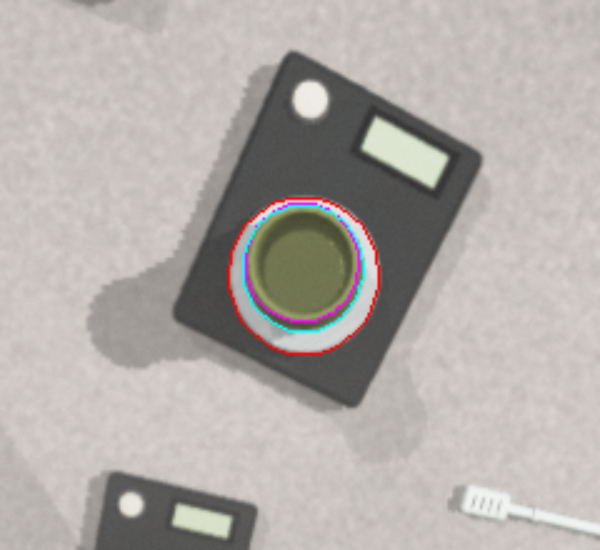

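The cup now stands centred with an even ring of pan around it: the offset is 1–3 mm in both cameras, and the pan is at crop pixel (304,275). Next is the tare key at about (0.489, -0.101), with the narrow side of the gripper facing the cup.

```bash
python3 - <<'E'
from h import *
k=[.489,-.1008]
env.goto([*k,.2],[180,0,180]); env.move_straight([*k,.036],rate=.12); env.dwell(.2)
f0=np.array(env.read_state()["force"])
hit=env.move_straight([*k,.0205],rate=.012,force_limit=8); s=env.read_state()
print(hit,s["position"],(np.array(s["force"])-f0).round(2))
env.dwell(.25); s=env.read_state(); print(s["position"],(np.array(s["force"])-f0).round(2))
env.move_straight([*k,.2],rate=.12); view(); env.dwell(.3)
look("p3w"); look("p3s","scene")
E
```

```text
False [ 0.48909062 -0.10078187  0.02059537] [-0.75  0.38  0.7 ]
[ 0.48903546 -0.10079108  0.02053448] [0.75 0.77 0.58]
wrist cup [ 0.588  -0.1049] pan [ 0.5895 -0.1037] 0.96 0.914 off [-0.0015 -0.0012] clock 37.8
scene cup [ 0.5894 -0.1036] pan [ 0.5896 -0.1045] 0.948 0.886 off [-0.0002  0.0009] clock 37.9
```

View pics/p3w.png

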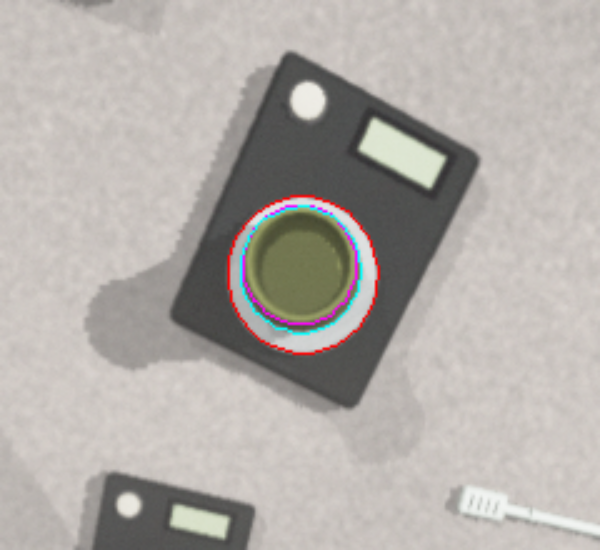

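The cup is still centred, but the press showed only about 0.7 N, which doesn't prove the key went fully down. I press again in small steps, logging the force until it clearly reaches the stop.

```bash
python3 - <<'E'
from h import *
k=[.489,-.1008]
print("opening",env.read_state()["opening"])
env.goto([*k,.12],[180,0,180]); env.move_straight([*k,.032],rate=.12); env.dwell(.2)
def fz():
    v=[]
    for _ in range(4): env.dwell(.02); v.append(env.read_state()["force"])
    return np.mean(v,0)
f0=fz(); t0=env.read_state()["clock"]
for z in np.arange(.027,.0125,-.0015):
    hit=env.move_straight([*k,z],rate=.02,force_limit=10); f=fz()-f0; s=env.read_state()
    print(hit,np.round(s["position"][2],4),f.round(2),round(s["clock"],1))
    if hit or f[2]>7: break
env.dwell(.15)
env.move_straight([*k,.12],rate=.15); print(env.read_state()["clock"])
E
```

```text
opening 0.0034323777446933715
False 0.0269 [ 0.19  0.04 -0.26] 40.7
False 0.0255 [ 0.28  0.71 -0.42] 41.0
False 0.024 [-0.04 -0.07 -0.51] 41.3
False 0.0224 [ 0.29 -0.22 -0.39] 41.6
False 0.021 [ 0.01 -0.24 -0.58] 42.0
False 0.0194 [ 0.15  0.13 -0.37] 42.3
False 0.018 [ 0.2   0.26 -0.41] 42.6
False 0.0165 [ 0.07  0.71 -1.11] 42.9
False 0.015 [ 0.32  0.42 -0.66] 43.2
False 0.0135 [-0.01  0.01 -0.25] 43.5
44.5583
```

No contact even at z = 13.5 mm, so the fingertips aren't where I assumed. I take a picture at that height from the side cameras.

```bash
python3 - <<'E'
from h import *
k=[.489,-.1008]
env.move_straight([*k,.02],rate=.2)
f=env.grab_frame("scene"); g=env.grab_frame("wrist"); s=env.read_state(); print(s["position"],s["tool_rot"],s["clock"],s["force"])
u,v=proj(f,[[*k,.02]])[0].astype(int); print(u,v)
im=f["image"]; cv2.circle(im,(u,v),1,(0,0,255),-1)
a_=cv2.resize(im[v-50:v+70,u-60:u+60],(500,500))
print(proj(g,[[*k,.02]]))
im=g["image"]; p=proj(g,[[*k,.02]])[0].astype(int); cv2.circle(im,tuple(map(int,p)),2,(0,0,255),-1)
cv2.imwrite("pics/k1.png",np.hstack([a_[:, :400],cv2.resize(im[100:400,150:450],(400,500))]))
E
```

```text
[ 0.49016891 -0.10073624  0.021079  ] [ 1.79998009e+02  1.41884134e-01 -1.79980913e+02] 45.3083 [ 0.28382598 -0.55551047  0.55992629]
234 207
[[284.51021271 240.29741412]]
```

View pics/k1.png

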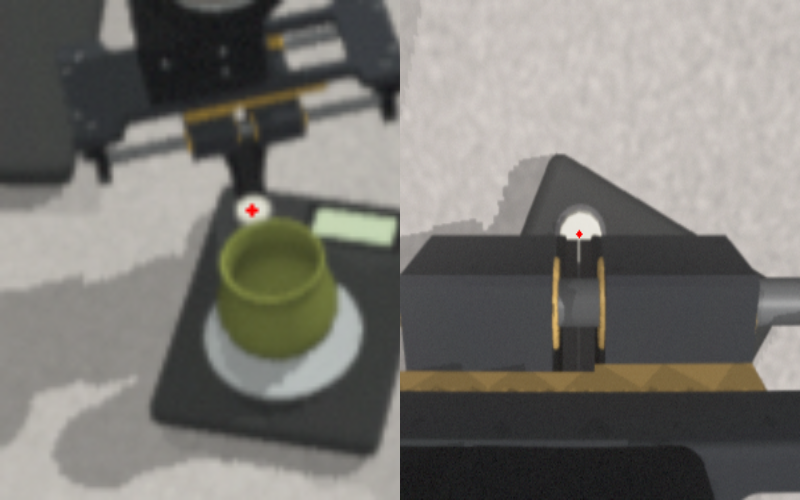

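The side view shows the fingertips still 10–20 mm above the key: the key at (252,210) is fully visible beneath them. The tips are higher than the reported TCP. I continue straight down until the force clearly passes the 3 N key stop.

```bash
python3 - <<'E'
from h import *
k=[.489,-.1008]
env.move_straight([*k,.013],rate=.04); env.dwell(.1)
f0=np.array(env.read_state()["force"])
hit=env.move_straight([*k,-.004],rate=.014,force_limit=7); s=env.read_state()
print(hit,np.round(s["position"],4),(np.array(s["force"])-f0).round(2))
for _ in range(3):
    env.dwell(.05); s=env.read_state(); print(np.round(s["position"],4),(np.array(s["force"])-f0).round(2))
f=env.grab_frame("scene")
u,v=proj(f,[[*k,.02]])[0].astype(int)
cv2.imwrite("pics/k2.png",cv2.resize(f["image"][v-50:v+70,u-60:u+60],(500,500)))
env.move_straight([*k,.08],rate=.12); print(env.read_state()["clock"])
E
```

```text
False [ 0.4889 -0.1008 -0.0039] [-1.85 -0.08  2.24]
[ 0.4889 -0.1008 -0.0039] [-0.86 -1.3   2.77]
[ 0.4889 -0.1008 -0.0039] [-1.13  0.4   2.27]
[ 0.4889 -0.1008 -0.0039] [-0.54  0.31  2.34]
48.15
```

View pics/k2.png

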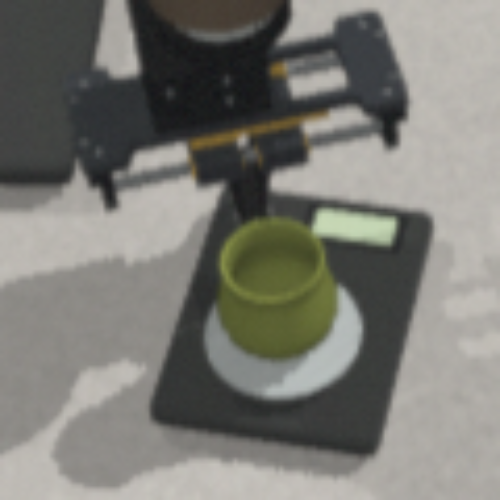

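The key is now under the fingertip (key hidden at about (255,210)), and the force is about 2.4 N, so it is most of the way down. I go a few millimetres deeper to reach the stop.

```bash
python3 - <<'E'
from h import *
k=[.489,-.1008]
env.move_straight([*k,.013],rate=.12); env.dwell(.1)
f0=np.array(env.read_state()["force"])
hit=env.move_straight([*k,-.012],rate=.018,force_limit=7); s=env.read_state()
print(hit,np.round(s["position"],4),(np.array(s["force"])-f0).round(2))
for _ in range(3):
    env.dwell(.05); s=env.read_state(); print(np.round(s["position"],4),(np.array(s["force"])-f0).round(2))
env.move_straight([*k,.15],rate=.15); env.dwell(.2)
look("p4s","scene"); print(env.read_state()["clock"])
E
```

```text
True [ 0.4889 -0.1008 -0.007 ] [0.07 0.73 6.72]
[ 0.4889 -0.1008 -0.007 ] [0.32 2.04 6.7 ]
[ 0.4889 -0.1008 -0.007 ] [-0.45  0.89  5.99]
[ 0.4889 -0.1008 -0.007 ] [-0.39  0.86  5.78]
scene cup [ 0.5897 -0.1037] pan [ 0.5906 -0.1029] 0.957 0.936 off [-0.0009 -0.0008] clock 51.7
51.7083
```

View pics/p4s.png

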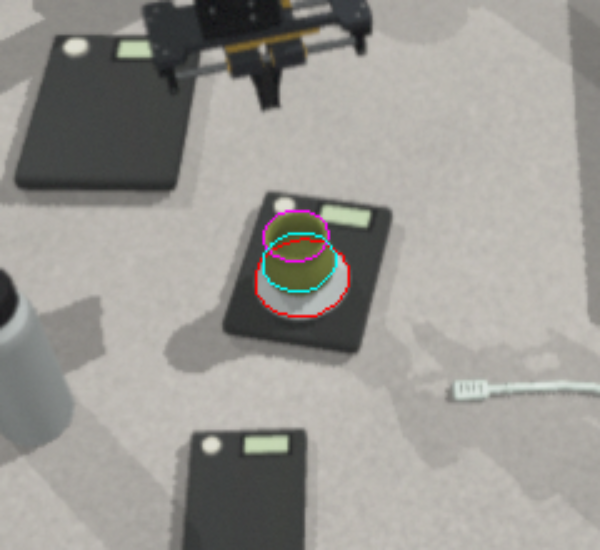

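The key hit its stop at about 6 N and has come back up at (285,205). The cup is centred within about 1 mm and the arm is clear.

```bash
python3 -c "
from workcell import env
print(env.close_job(), env.read_state()['clock'])"
```

```text
the job is handed in; nothing more can be done
the job is handed in; nothing more can be done
```

I nudged the cup to within about 1–3 mm of the pan's centre, where it stands upright, and pressed the tare key to its stop at about 6 N. The key came back up, the arm was clear, and I handed the job in shortly after 51.7 s; no verdict came back. I did not re-measure the flask, canister and bombilla at the end.

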